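Turn the scent stone well-up in its tester sleeve

TASK

One of the three ceramic scent stones in the aluminium tester sleeves was put in with its oil well turned away from the top. Draw that stone out, roll it over until its well faces straight up, and slide it back fully home in the sleeve it came from. Leave the other stones, the two spares and everything else on the counter where they are.

Things in the scene. Friction and masses are not known exactly. Their poses are not given: they have to be found in the camera images.
- stone_a (a point): Cream ceramic hexagonal scent stone: a prism 60 mm long, 42 mm across flats, 48.5 mm across corners, each of its six long flats 24.2 mm wide, square-cut ends, about 0.18 kg. One long flat has an oil well: a trough 46 x 13 mm, 3 mm deep, with a brown floor. Point at the prism's centre (21 mm up when it lies on a flat): x along its length, +z out through the flat with the well.
- stone_b (a point): Same make of stone as stone_a: same sizes, and the point and axes lie the same way. Three of the five stones lie in the sleeves, lengthwise on a flat and close to home; the two spares lie on the counter, and it varies which stones these are.
- stone_c (a point): Same make of stone as stone_a: same sizes, and the point and axes lie the same way.
- stone_d (a point): Same make of stone as stone_a: same sizes, and the point and axes lie the same way.
- stone_e (a point): Same make of stone as stone_a: same sizes, and the point and axes lie the same way.
- sleeve_1: Fixed aluminium sleeve, a floorless channel on the counter, open at its mouth: inside 54.5 mm wide, 46.5 mm high, 36 mm deep; walls and roof 2.5 mm, with a window in the roof. Origin on the counter at the middle of the back stop; -x points out of the mouth (at x = -36 mm), z up. A stone fully home touches the stop: centre at x = -30 mm, y = 0, 24 mm of it standing out of the mouth.
- sleeve_2: Same as sleeve_1. The three sleeves stand parallel, 82 mm apart, in any order along the rail.
- sleeve_3: Same as sleeve_1. The three sleeves stand parallel, 82 mm apart, in any order along the rail.
- stand: Fixed rail behind the sleeves, 28 mm deep, 395 mm long, 40 mm high. Origin on the counter at its front face (which looks to -x), behind the middle sleeve; sleeves at y = -82, 0 and 82 mm. The two spare stones lie parallel to the sleeves at y = 165 and 225 mm, one end near the rail.
- oil_bottle: loose amber dropper bottle standing upright, 36 mm in diameter, 93 mm high; origin at the centre of its underside. A bystander.
- bead_jar: loose clear glass jar of wooden beads with a wooden lid, 72 mm in diameter, 95 mm high; origin at the centre of its underside. A bystander.
- phone_mount: loose aluminium vent phone mount standing on its clip, round plate on top, 43 mm in diameter, 40 mm high; origin at the centre of its underside. A bystander.
- pebble_1: loose flat round pebble, 46 mm in diameter, 17 mm high; origin at the centre of its underside. A bystander.
- pebble_2: loose flat round pebble, 46 mm in diameter, 17 mm high; origin at the centre of its underside. A bystander.
- pebble_3: loose flat round pebble, 46 mm in diameter, 17 mm high; origin at the centre of its underside. A bystander.
Mind the look-alikes: they are no part of the job. What is shaped like the part that bears stone_a but red is not meant.

How it is judged:
On the way, in this order (a step that is already met when the one before it is completed fails the run):
1. the wrongly turned stone has been drawn right out of its sleeve ((x of stone_c in the frame of sleeve_3 below -0.067 m or y of stone_c in the frame of sleeve_3 above 0.05 m or y of stone_c in the frame of sleeve_3 below -0.05 m) and (x of stone_d in the frame of sleeve_3 below -0.067 m or y of stone_d in the frame of sleeve_3 above 0.05 m or y of stone_d in the frame of sleeve_3 below -0.05 m) and (x of stone_e in the frame of sleeve_3 below -0.067 m or y of stone_e in the frame of sleeve_3 above 0.05 m or y of stone_e in the frame of sleeve_3 below -0.05 m)), for 0.1 s.
2. out of the sleeve, that stone has been rolled until its oil well faces up (within 8 degrees) (((angle between stone_c's own z axis and vertical below 0.14 rad and (x of stone_c in the frame of sleeve_3 below -0.067 m or y of stone_c in the frame of sleeve_3 above 0.05 m or y of stone_c in the frame of sleeve_3 below -0.05 m)) or (angle between stone_d's own z axis and vertical below 0.14 rad and (x of stone_d in the frame of sleeve_3 below -0.067 m or y of stone_d in the frame of sleeve_3 above 0.05 m or y of stone_d in the frame of sleeve_3 below -0.05 m)) or (angle between stone_e's own z axis and vertical below 0.14 rad and (x of stone_e in the frame of sleeve_3 below -0.067 m or y of stone_e in the frame of sleeve_3 above 0.05 m or y of stone_e in the frame of sleeve_3 below -0.05 m)))), for 0.2 s.
At the end, for the whole second after the job is handed in: The stone that was wrong is back in its own sleeve, at rest, well up within 6 degrees, its end within 4.5 mm of the stop; the other four stones are within 12 mm, and the bottle, jar, phone mount and pebbles upright and within 20 mm, of where they were (((x of stone_c in the frame of sleeve_3 between -0.0345 and -0.025 m and y of stone_c in the frame of sleeve_3 between -0.006 and 0.006 m and height (world z) of stone_c below 0.024 m and angle between stone_c's own z axis and vertical below 0.1 rad and linear speed of stone_c_body below 0.02 m/s and distance of each of stone_d, stone_e from where it was at the start of the episode below 0.012 m) or (x of stone_d in the frame of sleeve_3 between -0.0345 and -0.025 m and y of stone_d in the frame of sleeve_3 between -0.006 and 0.006 m and height (world z) of stone_d below 0.024 m and angle between stone_d's own z axis and vertical below 0.1 rad and linear speed of stone_d_body below 0.02 m/s and distance of each of stone_c, stone_e from where it was at the start of the episode below 0.012 m) or (x of stone_e in the frame of sleeve_3 between -0.0345 and -0.025 m and y of stone_e in the frame of sleeve_3 between -0.006 and 0.006 m and height (world z) of stone_e below 0.024 m and angle between stone_e's own z axis and vertical below 0.1 rad and linear speed of stone_e_body below 0.02 m/s and distance of each of stone_c, stone_d from where it was at the start of the episode below 0.012 m)) and distance of each of stone_a, stone_b from where it was at the start of the episode below 0.012 m and angle between each of stone_a, stone_b, oil_bottle, bead_jar, phone_mount, pebble_1, pebble_2, pebble_3's own z axis and vertical below 0.1 rad and distance of each of oil_bottle, bead_jar, phone_mount, pebble_1, pebble_2, pebble_3 from where it was at the start of the episode below 0.02 m); the robot touches nothing.
It fails at once if a correctly turned stone is shifted more than 12 mm (distance of any of stone_a, stone_b from where it was at the start of the episode above 0.012 m).
It fails at once if a bystander (bottle, jar, phone mount or pebble) is shifted more than 20 mm or tipped (distance of any of oil_bottle, bead_jar, phone_mount, pebble_1, pebble_2, pebble_3 from where it was at the start of the episode above 0.02 m or angle between any of oil_bottle, bead_jar, phone_mount, pebble_1, pebble_2, pebble_3's own z axis and vertical above 0.35 rad).
It also fails if it takes over 72 s, if anything falls off the work surface, if the arm or the gripper's body presses on something with over 40 N, if the wrist force passes 120 N, or if a joint passes its speed limit or range.

ROBOT

A 6-joint arm with a two-finger parallel gripper is mounted at the origin on the work surface. World frame = base frame: x ahead of the robot, y to its left, z up, the work surface at z = 0. Lengths are in m, angles in rad, forces in N, time in s.
With the tool pointing down it reaches from about 0.25 to 0.725 m from the base axis. Payload 4 kg.
Tool frame: the origin (TCP) lies on the centre line of the jaws, within the pads' length; the fingertips stand 22 mm ahead of it and the grasp point (between the pads) lies 3 mm ahead of it; z points along the fingers, y is the line along which they close (so a half turn about z gives the same grasp; the last joint's range is limited). The gripper opens to 85 mm and grips with 20 to 120 N. Pads are 22 mm wide; open, the fingers measure 114 mm over their backs; the gripper's body (76 mm by 85 mm) begins 54 mm behind the grasp point. The pads swing forward as they close: fully open they stand 13 mm farther back than shut.
Start: joints at [-1.12, 0.241, 0.005, 1.335, 0, 1.571], TCP at [0.218, -0.45, 0.253] pointing down, gripper open.
Joint ranges: [-2.72, 2.72], [-1.05, 1.87], [-1.09, 1.28], [-1.99, 2.15], [-1.42, 1.44], [-3.14, 3.14]. Speed limits (rad/s): [2.79, 2.79, 3.14, 3.14, 3.14, 3.14].

INTERFACE

Orientations are given as a unit quaternion [x, y, z, w].
In Python, from bench import manip gives the robot as it stands. The module is installed in compiled form; this text tells all that it offers.
- The arm moves only by the tool arm_command, never from a script. Its argument "targets" is a list of rows, each an object of numbers: "tx", "ty", "tz": the shift along the tool's x, y, z in mm; "rx", "ry", "rz": the turn, a rotation vector about the tool's x, y, z in degrees; "claw": the closure, from 0 (fully open) to 1 (shut). A call has 1 to 20 rows; each row shifts and turns the commanded pose from where the row before left it, along the tool's axes as they then stand; what a row does not reach is not made up. A row lasts 1/12 s, in which the tool goes at most 41.7 mm and 7.16 degrees, less where a joint would pass 70% of its speed; a pose out of reach is approached as far as the arm can. A call is refused whole if a number of a shift passes 41.7 or a number of a turn 7.16, either way. A call with a gripper value outside its range is refused whole. The fingers move at their own pace and stop on an object; "force" is the grip in N (left out, the last holds). Time passes only in rows, so rows that do not move let the fingers close. It gives the time, the measured TCP pose, the force, the opening and the grip force at its end, in the units of the state.
- manip.state(): the state, without advancing time (a new reading comes with each control period).
- manip.get_image(name): name is "scene" or "top" or "wrist"; returns a dict with "pixels" (400x640x3 uint8, red, green, blue), "camera_matrix" (3x3 intrinsics, pixels), "D" ([k1, k2, p1, p2, k3] as OpenCV has them; the pictures are not rectified), "R" (3x3) and "t" (3): a world point X has camera coordinates R X + t. Camera axes: x right, y down, z forward; pixel columns grow to the right and rows downward; lengths in m; the calibration is good to about 2 mm. A picture is of the moment at which its call begins. There is no depth.
- manip.hand_in(): hands the job in; it is judged then, once.
The state is a dict: "t": time; "qpos": joint angles; "joint_vel": joint speeds; "joint_torque": joint torques, N m; "tool_pos": TCP position; "tcp_rot": TCP orientation; "contact_force": force on the tool from outside, world axes, zero at the start; "moment": the same for the moment, N m; "gripper_width": finger opening in m; "finger_force": force on a finger pad.
Only numpy, scipy, OpenCV 4.12 (cv2) and the standard library are available. Lean on these libraries where they do the work, as an engineer would, in place of code of your own. Each camera call takes 0.05 s, during which the arm holds its last target. There are 200 camera calls.

## Working session

There is one attempt and no reset: what is moved stays moved. The work goes in short steps, Python scripts to look and compute and a tool call to move; the robot and the scene stay as the last step left them, time stands still between calls to the robot, and variables do not carry over. Pictures are saved under pics/ and viewed, at most 10 in all, crops included, and the job is handed in when it is done.

Besides the shell and the picture viewer there is one more tool, called after "Call:" by a JSON object that holds its "op" and its "data". arm_command: Moves the arm, as the interface text tells. Its arguments: {"type":"object","properties":{"targets":{"type":"array","items":{"type":"object","properties":{"tx":{"type":"number"},"ty":{"type":"number"},"tz":{"type":"number"},"rx":{"type":"number"},"ry":{"type":"number"},"rz":{"type":"number"},"claw":{"type":"number"}}}},"force":{"type":"number"}},"required":["targets"]}

```bash
mkdir -p pics
python3 - <<'E'
from bench import manip
import cv2
print(manip.state())
for n in("scene","top"):
    d=manip.get_image(n);cv2.imwrite(f"pics/{n}0.png",d["pixels"][:,:,::-1])
    print(n,d["camera_matrix"],d["D"],d["R"],d["t"])
E
```

```text
{'t': 0.0, 'qpos': array([-1.12000523e+00,  2.41401514e-01,  3.72865375e-03,  1.33520578e+00,
       -3.22910883e-06,  1.57077687e+00]), 'joint_vel': array([ 0.00019547,  0.00079737, -0.00038077,  0.00026423, -0.0015757 ,
        0.00133605]), 'joint_torque': array([ 5.62772657e-04, -3.72318041e+01,  2.52407652e+01,  1.68340013e-02,
       -5.66372728e-05, -1.39186113e-06]), 'tool_pos': array([ 0.21758244, -0.44952367,  0.25242033]), 'tcp_rot': array([ 9.74703078e-01,  2.23501288e-01, -2.34254408e-04, -1.01446485e-03]), 'contact_force': array([0.51439167, 0.23769809, 0.40536548]), 'moment': array([0.00777173, 0.0116346 , 0.01407606]), 'finger_force': 0.0, 'gripper_width': 0.08515754299589041}
scene [[388.55003639   0.         321.43471113]
 [  0.         388.55003639 204.0721358 ]
 [  0.           0.           1.        ]] [-0.02185414  0.          0.          0.          0.        ] [[ 0.15623966  0.98750014 -0.02079984]
 [ 0.54148964 -0.10324694 -0.83434348]
 [-0.82606182  0.11909465 -0.55085236]] [-0.07170444 -0.27329761  1.1890036 ]
top [[389.44338662   0.         323.16217037]
 [  0.         389.44338662 200.19384592]
 [  0.           0.           1.        ]] [-0.08620484  0.          0.          0.          0.        ] [[ 0.00110007 -0.99981424  0.01924268]
 [-0.98422933 -0.00448644 -0.1768403 ]
 [ 0.17689378 -0.01874467 -0.98405144]] [-0.02631541  0.58668802  0.68486229]
```

View pics/scene0.png

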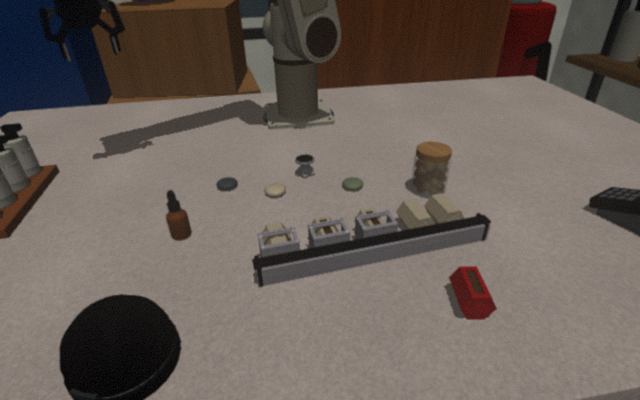

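View pics/top0.png

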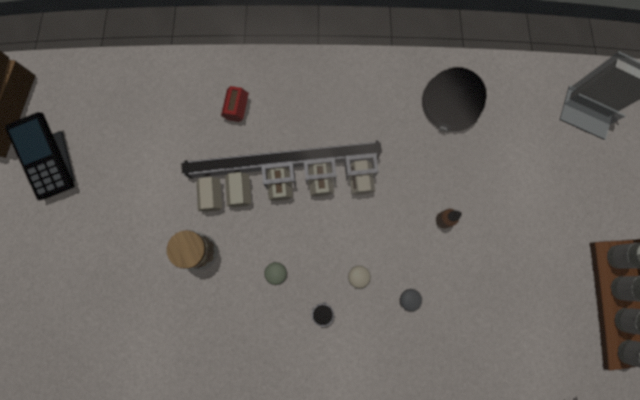

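The scene shows a rail with three sleeves. In the top view the candidates are sleeve stones at (279,185), (320,183) and (362,180), spares at (208,193) and (238,190), and a red look-alike at (235,103), which is excluded. The stone at (362,180) shows no brown well, so I'll check it in a close crop.

Run:
```python
import cv2,numpy as np
a=cv2.imread("pics/top0.png")[140:215,180:390]
b=cv2.imread("pics/scene0.png")[190:290,250:500]
A=cv2.resize(a,(798,285),interpolation=cv2.INTER_CUBIC);B=cv2.resize(b,(750,300),interpolation=cv2.INTER_CUBIC)
B=cv2.copyMakeBorder(B,0,0,0,48,0)
cv2.imwrite("pics/crop0.png",cv2.convertScaleAbs(np.vstack([A,B]),alpha=1.4))
```

```text
(no output)
```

View pics/crop0.png

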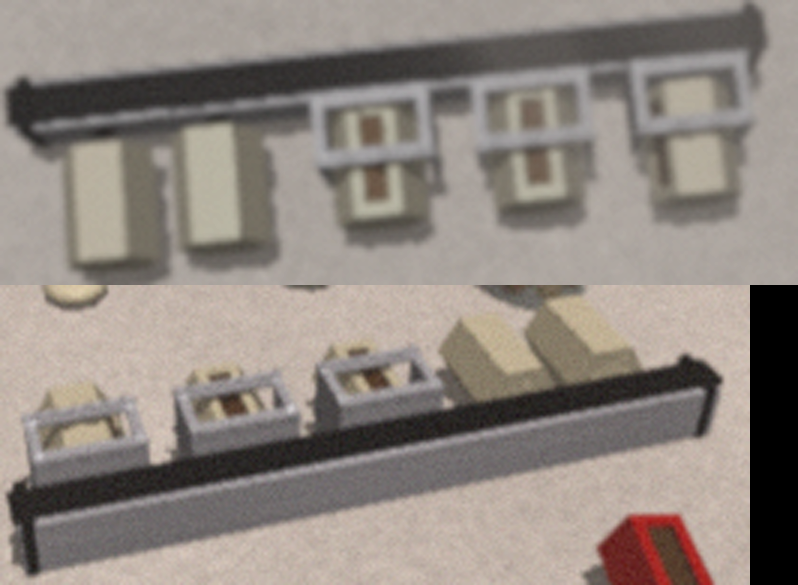

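The crop shows the right-most sleeve stone at (362,180) with a blank top flat. Its brown well is on the upper flat facing +y (image left). It needs a roll of +60° about the sleeve's +x axis. Next I'll fit the rail pose.

```bash
cat > h.py <<'E'
from bench import manip
import cv2,numpy as np
from scipy.spatial.transform import Rotation as Ro
from scipy.optimize import least_squares
def proj(d,X):
    return cv2.projectPoints(np.asarray(X,float),cv2.Rodrigues(d["R"])[0],d["t"],d["camera_matrix"],d["D"])[0][:,0]
def unproj(d,p,z):
    u=cv2.undistortPoints(np.array(p,float).reshape(-1,1,2),d["camera_matrix"],d["D"])[:,0]
    r=np.c_[u,np.ones(len(u))]@d["R"];c=-d["R"].T@d["t"]
    return c+r*((np.asarray(z)-c[2])/r[:,2])[:,None]
def frame(p,L): # stand-frame to world, p=(x,y,yaw)
    L=np.asarray(L,float);c,s=np.cos(p[2]),np.sin(p[2])
    return np.c_[p[0]+c*L[:,0]-s*L[:,1],p[1]+s*L[:,0]+c*L[:,1],L[:,2]]
E
python3 - <<'E'
from h import *
d=manip.get_image("top")
px=np.array([(319,166),(437,160),(480,150),(594,142),(637,135),(752,124)])/3.8+[180,140]
L=[(-.036,s*.0298+c,.049) for c in(.082,0,-.082) for s in(1,-1)]
f=lambda p:(proj(d,frame(p,L))-px).ravel()
r=least_squares(f,[.55,0,0]);print(r.x,r.fun.reshape(-1,2).round(1))
p=r.x
print("sleeve3",frame(p,[(0,-.082,0),(-.03,-.082,0),(-.048,-.082,0)]))
# by neighbours
pts={'bottle':(447,220),'peb':(360,277),'peb2':(411,300),'mount':(322,315),'peb3':(276,273),'jar':(187,250)}
print(dict(zip(pts,unproj(d,list(pts.values()),.02)[:,:2].round(3).tolist())))
# spare front edge check: top flat front-end centre left spare crop (98,262)
print(unproj(d,[(180+98/3.8,140+262/3.8),(180+215/3.8,140+246/3.8),(180+697/3.8,140+193/3.8)],.042).round(4))
E
```

```text
[ 0.6656959  -0.01726321  0.10828352] [[-0.7  0.6]
 [-0.7 -1. ]
 [-0.4  0.5]
 [ 0.4 -0.5]
 [ 0.6  0.2]
 [ 0.8  0.1]]
sleeve3 [[ 0.67455781 -0.09878294  0.        ]
 [ 0.64473352 -0.1020251   0.        ]
 [ 0.62683894 -0.1039704   0.        ]]
{'bottle': [0.554, -0.272], 'peb': [0.443, -0.096], 'peb2': [0.399, -0.194], 'mount': [0.372, -0.023], 'peb3': [0.45, 0.065], 'jar': [0.493, 0.239]}
[[ 0.5706  0.2002  0.042 ]
 [ 0.5791  0.1411  0.042 ]
 [ 0.6075 -0.1028  0.042 ]]
```

Call:
{"op": "arm_command", "data": {"targets": [{"rz": 6.5},{"rz": 6.5},{"rz": 6.6},{"tx": 27,"ty": -21.5},{"tx": 27,"ty": -21.5},{"tx": 27,"ty": -21.5},{"tx": 27,"ty": -21.5},{"tx": 27,"ty": -21.5},{"tx": 27,"ty": -21.5},{"tx": 27,"ty": -21.5},{"tx": 27,"ty": -21.5},{"tx": 27,"ty": -21.5},{"tx": 27,"ty": -21.5},{"tx": 27,"ty": -21.5},{"tx": 27,"ty": -21.5},{"tx": 27,"ty": -21.5},{"tx": 27,"ty": -21.5},{},{}]}}

```text
invalid input at $.targets[0]: expected keys tx, ty, tz, rx, ry, rz, claw
```

Run:
```python
from h import *
d=manip.get_image("wrist");cv2.imwrite("pics/w1.png",cv2.convertScaleAbs(d["pixels"][:,:,::-1],alpha=1.3))
s=manip.state();print(s["t"],s["tool_pos"],Ro.from_quat(s["tcp_rot"]).as_matrix().round(4),s["qpos"])
```

```text
0.2 [ 0.21766674 -0.44974656  0.25274887] [[ 9.001e-01  4.357e-01 -6.000e-04]
 [ 4.357e-01 -9.001e-01  1.100e-03]
 [-0.000e+00 -1.300e-03 -1.000e+00]] [-1.12002945e+00  2.41124579e-01  4.22702765e-03  1.33518553e+00
 -3.56761504e-05  1.57079054e+00]
```

View pics/w1.png

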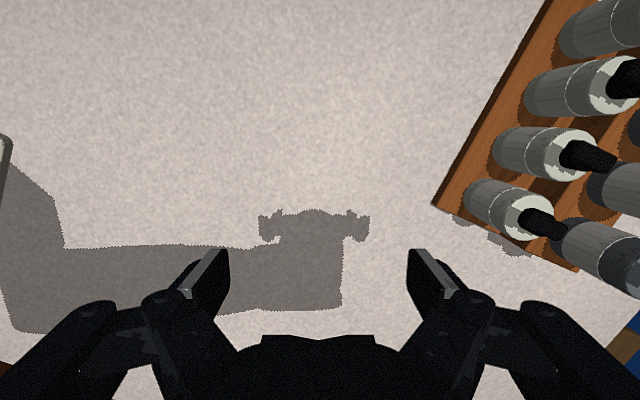

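The picture shows the gripper fingers at the bottom (215,270) and (420,270), with the camera looking towards tool +x. The call was refused because every row needs all the keys, so I'll resend it with full rows.

Call:
{"op": "arm_command", "data": {"targets": [{"tx": 0,"ty": 0,"tz": 0,"rx": 0,"ry": 0,"rz": 6.5,"claw": 0},{"tx": 0,"ty": 0,"tz": 0,"rx": 0,"ry": 0,"rz": 6.5,"claw": 0},{"tx": 0,"ty": 0,"tz": 0,"rx": 0,"ry": 0,"rz": 6.6,"claw": 0},{"tx": 27,"ty": -21.5,"tz": 0,"rx": 0,"ry": 0,"rz": 0,"claw": 0},{"tx": 27,"ty": -21.5,"tz": 0,"rx": 0,"ry": 0,"rz": 0,"claw": 0},{"tx": 27,"ty": -21.5,"tz": 0,"rx": 0,"ry": 0,"rz": 0,"claw": 0},{"tx": 27,"ty": -21.5,"tz": 0,"rx": 0,"ry": 0,"rz": 0,"claw": 0},{"tx": 27,"ty": -21.5,"tz": 0,"rx": 0,"ry": 0,"rz": 0,"claw": 0},{"tx": 27,"ty": -21.5,"tz": 0,"rx": 0,"ry": 0,"rz": 0,"claw": 0},{"tx": 27,"ty": -21.5,"tz": 0,"rx": 0,"ry": 0,"rz": 0,"claw": 0},{"tx": 27,"ty": -21.5,"tz": 0,"rx": 0,"ry": 0,"rz": 0,"claw": 0},{"tx": 27,"ty": -21.5,"tz": 0,"rx": 0,"ry": 0,"rz": 0,"claw": 0},{"tx": 27,"ty": -21.5,"tz": 0,"rx": 0,"ry": 0,"rz": 0,"claw": 0},{"tx": 27,"ty": -21.5,"tz": 0,"rx": 0,"ry": 0,"rz": 0,"claw": 0},{"tx": 27,"ty": -21.5,"tz": 0,"rx": 0,"ry": 0,"rz": 0,"claw": 0},{"tx": 27,"ty": -21.5,"tz": 0,"rx": 0,"ry": 0,"rz": 0,"claw": 0},{"tx": 0,"ty": 0,"tz": 0,"rx": 0,"ry": 0,"rz": 0,"claw": 0},{"tx": 0,"ty": 0,"tz": 0,"rx": 0,"ry": 0,"rz": 0,"claw": 0}]}}

```text
t: 1.7
tool_pos: [0.5372, -0.1326, 0.2525]
tcp_rot: [0.998, 0.056, -0.001, -0.0]
contact_force: [0.0, 0.6, -0.6]
gripper_width: 0.0855
finger_force: 0.0
```

Run:
```python
from h import *
d=manip.get_image("wrist");cv2.imwrite("pics/w2.png",cv2.convertScaleAbs(d["pixels"][:,:,::-1],alpha=1.3))
np.save("w2.npy",d,allow_pickle=True)
s=manip.state();print(s["t"],s["tool_pos"],Ro.from_quat(s["tcp_rot"]).as_matrix().round(4),s["qpos"])
```

```text
1.75 [ 0.53634074 -0.13354527  0.2526354 ] [[ 9.939e-01  1.101e-01 -1.600e-03]
 [ 1.101e-01 -9.939e-01 -0.000e+00]
 [-1.600e-03 -1.000e-04 -1.000e+00]] [-2.43819157e-01  3.47425773e-01  1.49832133e-01  1.37475864e+00
 -4.15932658e-04  2.78745464e+00]
```

View pics/w2.png

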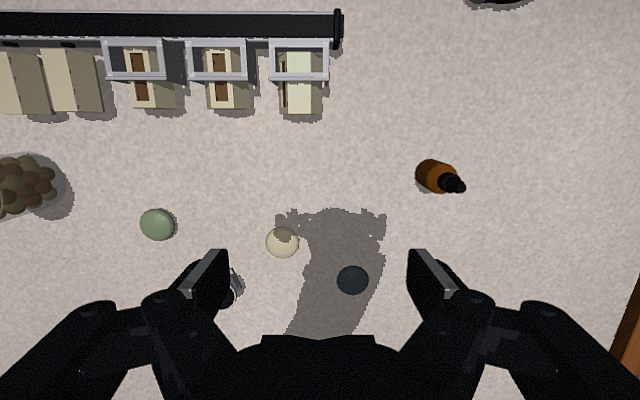

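The wrist view shows the target stone at (303,95) in the right sleeve, whose mouth top edge runs from (269,81) to (329,80). The sleeves lie square to the tool. I'll enlarge it once for sub-pixel readings.

Run:
```python
import cv2
a=cv2.imread("pics/w2.png")[30:125,180:340]
cv2.imwrite("pics/w2c.png",cv2.resize(a,(800,475),interpolation=cv2.INTER_CUBIC))
```

```text
(no output)
```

View pics/w2c.png

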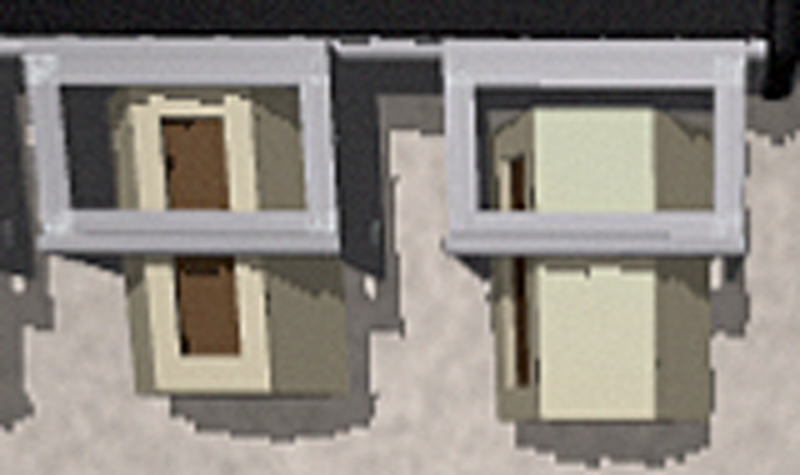

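Run:
```python
from h import *
d=np.load("w2.npy",allow_pickle=True).item()
o=np.array([180,30])
px=np.array([(40,249),(337,251),(447,250),(744,252)])/5+o
L=[(-.036,s*.0298+c,.0465) for c in(0,-.082) for s in(1,-1)]
r=least_squares(lambda p:(proj(d,frame(p,L))-px).ravel(),[.66,0,.1]);p=r.x;print(p,r.fun.reshape(-1,2).round(2))
W=unproj(d,np.array([(540,418),(655,418),(155,392),(270,392),(537,108),(652,108)])/5+o,.042)
print(W.round(4))
c,s=np.cos(p[2]),np.sin(p[2]);q=W[:,:2]-p[:2]
print("stand frame",np.c_[c*q[:,0]+s*q[:,1],-s*q[:,0]+c*q[:,1]].round(4))
print("home",frame(p,[(-.03,-.082,.0)]))
```

```text
[ 0.66882067 -0.01523173  0.11053132] [[ 1.2  -0.1 ]
 [ 0.1  -0.16]
 [-0.03  0.15]
 [-1.28 -0.04]]
[[ 0.6083 -0.0924  0.042 ]
 [ 0.6111 -0.1169  0.042 ]
 [ 0.6042 -0.0106  0.042 ]
 [ 0.607  -0.0349  0.042 ]
 [ 0.6682 -0.0867  0.042 ]
 [ 0.6708 -0.1098  0.042 ]]
stand frame [[-0.0686 -0.0701]
 [-0.0685 -0.0947]
 [-0.0637  0.0118]
 [-0.0636 -0.0127]
 [-0.0085 -0.0709]
 [-0.0084 -0.0942]]
home [[ 0.64804886 -0.10004052  0.        ]]
```

Call:
{"op": "arm_command", "data": {"targets": [{"tx": 30,"ty": -6.8,"tz": 0,"rx": 0,"ry": 0,"rz": 0,"claw": 0.27},{"tx": 30,"ty": -6.8,"tz": 0,"rx": 0,"ry": 0,"rz": 0,"claw": 0.27},{"tx": 29.8,"ty": -6.8,"tz": 0,"rx": 0,"ry": 0,"rz": 0,"claw": 0.27},{"tx": 0,"ty": 0,"tz": 38,"rx": 0,"ry": 0,"rz": 0,"claw": 0.27},{"tx": 0,"ty": 0,"tz": 38,"rx": 0,"ry": 0,"rz": 0,"claw": 0.27},{"tx": 0,"ty": 0,"tz": 38,"rx": 0,"ry": 0,"rz": 0,"claw": 0.27},{"tx": 0,"ty": 0,"tz": 38,"rx": 0,"ry": 0,"rz": 0,"claw": 0.27},{"tx": 0,"ty": 0,"tz": 0,"rx": 0,"ry": 0,"rz": 0,"claw": 0.27},{"tx": 0,"ty": 0,"tz": 0,"rx": 0,"ry": 0,"rz": 0,"claw": 0.27},{"tx": 0,"ty": 0,"tz": 0,"rx": 0,"ry": 0,"rz": 0,"claw": 0.27}]}}

```text
t: 2.58
tool_pos: [0.6243, -0.1053, 0.1036]
tcp_rot: [0.999, 0.054, 0.001, 0.0]
contact_force: [0.5, 0.5, 1.0]
gripper_width: 0.0627
finger_force: 0.0
```

Run:
```python
from h import *
s=manip.state();print(s["t"],s["tool_pos"],Ro.from_quat(s["tcp_rot"]).as_matrix().round(4),s["qpos"],s["gripper_width"])
```

```text
2.5833 [ 0.62434624 -0.10530117  0.10361544] [[ 9.943e-01  1.070e-01  2.600e-03]
 [ 1.070e-01 -9.943e-01 -6.000e-04]
 [ 2.600e-03  9.000e-04 -1.000e+00]] [-1.67026391e-01  5.94187341e-01  1.44484457e-01  1.11839398e+00
 -1.33739749e-04  2.86732287e+00] 0.06270941764371707
```

Call:
{"op": "arm_command", "data": {"targets": [{"tx": 0,"ty": -2,"tz": 30,"rx": 0,"ry": 0,"rz": 0,"claw": 0.27},{"tx": 0,"ty": 0,"tz": 25,"rx": 0,"ry": 0,"rz": 0,"claw": 0.27},{"tx": 0,"ty": 0,"tz": 18,"rx": 0,"ry": 0,"rz": 0,"claw": 0.27},{"tx": 0,"ty": 0,"tz": 0,"rx": 0,"ry": 0,"rz": 0,"claw": 0.27},{"tx": 0,"ty": 0,"tz": 0,"rx": 0,"ry": 0,"rz": 0,"claw": 0.27},{"tx": 0,"ty": 0,"tz": 0,"rx": 0,"ry": 0,"rz": 0,"claw": 0.35},{"tx": 0,"ty": 0,"tz": 0,"rx": 0,"ry": 0,"rz": 0,"claw": 0.4},{"tx": 0,"ty": 0,"tz": 0,"rx": 0,"ry": 0,"rz": 0,"claw": 0.6},{"tx": 0,"ty": 0,"tz": 0,"rx": 0,"ry": 0,"rz": 0,"claw": 0.6},{"tx": 0,"ty": 0,"tz": 0,"rx": 0,"ry": 0,"rz": 0,"claw": 0.6},{"tx": 0,"ty": 0,"tz": 0,"rx": 0,"ry": 0,"rz": 0,"claw": 0.6}], "force": 25}}

```text
t: 3.5
tool_pos: [0.6255, -0.1026, 0.0316]
tcp_rot: [0.999, 0.054, 0.003, 0.001]
contact_force: [-0.4, -0.0, 6.1]
gripper_width: 0.0472
finger_force: 25.0
```

Call:
{"op": "arm_command", "data": {"targets": [{"tx": -5,"ty": 0,"tz": 0,"rx": 0,"ry": 0,"rz": 0,"claw": 0.6},{"tx": -8,"ty": 0,"tz": 0,"rx": 0,"ry": 0,"rz": 0,"claw": 0.6},{"tx": -10,"ty": 0,"tz": 0,"rx": 0,"ry": 0,"rz": 0,"claw": 0.6},{"tx": -10,"ty": 0,"tz": 0,"rx": 0,"ry": 0,"rz": 0,"claw": 0.6},{"tx": -10,"ty": 0,"tz": 0,"rx": 0,"ry": 0,"rz": 0,"claw": 0.6},{"tx": -10,"ty": 0,"tz": 0,"rx": 0,"ry": 0,"rz": 0,"claw": 0.6},{"tx": -10,"ty": 0,"tz": 0,"rx": 0,"ry": 0,"rz": 0,"claw": 0.6},{"tx": -7,"ty": 0,"tz": 0,"rx": 0,"ry": 0,"rz": 0,"claw": 0.6},{"tx": 0,"ty": 0,"tz": 0,"rx": 0,"ry": 0,"rz": 0,"claw": 0.6},{"tx": 0,"ty": 0,"tz": 0,"rx": 0,"ry": 0,"rz": 0,"claw": 0.6}]}}

```text
t: 4.33
tool_pos: [0.5561, -0.1103, 0.0316]
tcp_rot: [0.999, 0.054, 0.004, 0.001]
contact_force: [2.4, 0.2, 9.8]
gripper_width: 0.0472
finger_force: 26.6
```

Run:
```python
from h import *
d=manip.get_image("top");a=d["pixels"][130:280,240:440,::-1]
b=manip.get_image("scene")["pixels"][140:290,200:400,::-1]
cv2.imwrite("pics/t3.png",cv2.convertScaleAbs(np.hstack([cv2.resize(x,(400,300),interpolation=cv2.INTER_CUBIC) for x in(a,b)]),alpha=1.4))
s=manip.state();print(s["tool_pos"],s["gripper_width"],s["contact_force"])
```

```text
[ 0.556089   -0.11028822  0.03157606] 0.046920322215034366 [ 0.80320247  0.53849863 11.03428694]
```

View pics/t3.png

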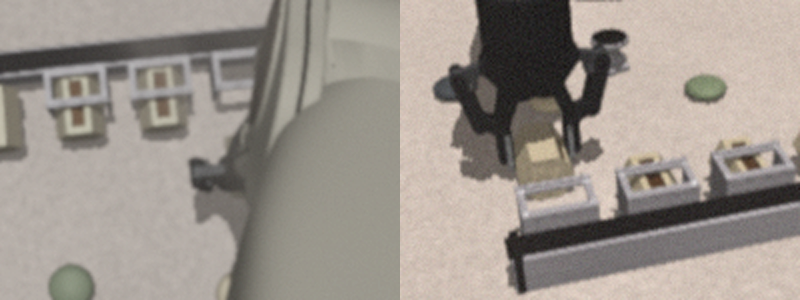

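The stone is out in front of the empty sleeve, still flat and held between the pads at right (545,150). The other stones are undisturbed. I'll release, rise, shift over the stone's centre and tilt -30° for a flat-to-flat grip.

Call:
{"op": "arm_command", "data": {"targets": [{"tx": 0,"ty": 0,"tz": 0,"rx": 0,"ry": 0,"rz": 0,"claw": 0.3},{"tx": 0,"ty": 0,"tz": 0,"rx": 0,"ry": 0,"rz": 0,"claw": 0.3},{"tx": 0,"ty": 0,"tz": 0,"rx": 0,"ry": 0,"rz": 0,"claw": 0.3},{"tx": 0,"ty": 0,"tz": -20,"rx": 0,"ry": 0,"rz": 0,"claw": 0.3},{"tx": 0,"ty": 0,"tz": -30,"rx": 0,"ry": 0,"rz": 0,"claw": 0.3},{"tx": 0,"ty": 0,"tz": -30,"rx": 0,"ry": 0,"rz": 0,"claw": 0.3},{"tx": 14,"ty": -36,"tz": 0,"rx": 0,"ry": 0,"rz": 0,"claw": 0.415},{"tx": 0,"ty": 0,"tz": 0,"rx": -6,"ry": 0,"rz": 0,"claw": 0.415},{"tx": 0,"ty": 0,"tz": 0,"rx": -6,"ry": 0,"rz": 0,"claw": 0.415},{"tx": 0,"ty": 0,"tz": 0,"rx": -6,"ry": 0,"rz": 0,"claw": 0.415},{"tx": 0,"ty": 0,"tz": 0,"rx": -6,"ry": 0,"rz": 0,"claw": 0.415},{"tx": 0,"ty": 0,"tz": 0,"rx": -6,"ry": 0,"rz": 0,"claw": 0.415},{"tx": 0,"ty": 0,"tz": 0,"rx": 0,"ry": 0,"rz": 0,"claw": 0.415},{"tx": 0,"ty": 0,"tz": 0,"rx": 0,"ry": 0,"rz": 0,"claw": 0.415},{"tx": 0,"ty": 0,"tz": 0,"rx": 0,"ry": 0,"rz": 0,"claw": 0.415}]}}

```text
t: 5.68
tool_pos: [0.564, -0.0766, 0.1081]
tcp_rot: [0.965, 0.055, 0.014, 0.256]
contact_force: [0.4, -1.2, -0.1]
gripper_width: 0.0497
finger_force: 0.0
```

Run:
```python
from h import *
d=manip.get_image("wrist");cv2.imwrite("pics/w4.png",cv2.convertScaleAbs(d["pixels"][:,:,::-1],alpha=1.3))
np.save("w4.npy",d,allow_pickle=True)
s=manip.state();print(s["t"],s["tool_pos"],Ro.from_quat(s["tcp_rot"]).as_matrix().round(4),s["qpos"],s["gripper_width"])
```

```text
5.7333 [ 0.56426263 -0.0770488   0.10850093] [[ 9.936e-01  9.750e-02  5.650e-02]
 [ 1.127e-01 -8.627e-01 -4.931e-01]
 [ 7.000e-04  4.963e-01 -8.681e-01]] [ 0.11214103  0.48474356 -0.14139004  0.94354042 -0.51933508  3.14068487] 0.05016896913837491
```

View pics/w4.png

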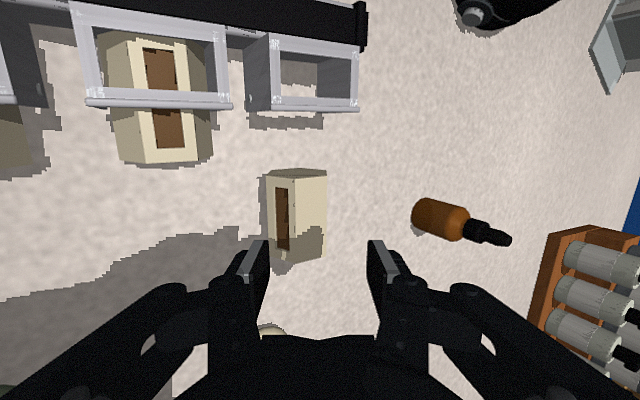

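The wrist view shows the stone at (297,213) free on the counter, with its well on the left flat (282,215) and the empty sleeve behind it at (315,80). Joint 6 is near its limit, but the next moves take it away. I'll overlay the predicted stone wireframe to check.

```bash
cat >> h.py <<'E'
def hexw(c,yaw,roll=0):
    a=np.deg2rad(np.arange(0,360,60))+roll
    P=np.array([[x,.02425*np.cos(t),.02425*np.sin(t)] for x in(-.03,.03) for t in a])
    return P@Ro.from_euler('z',yaw).as_matrix().T+np.r_[c,.021]
E
python3 - <<'E'
from h import *
d=np.load("w4.npy",allow_pickle=True).item()
im=cv2.convertScaleAbs(d["pixels"][:,:,::-1],alpha=1.3)
x0,y0,k=230,140,5
a=cv2.resize(im[y0:y0+140-20,x0:x0+140],None,fx=k,fy=k,interpolation=cv2.INTER_CUBIC)
q=((proj(d,hexw([.570,-.1088],.107))-[x0,y0]+.5)*k).astype(int)
for b in(0,6):cv2.polylines(a,[q[b:b+6]],True,(0,0,255),1)
for i in range(6):cv2.line(a,tuple(map(int,q[i])),tuple(map(int,q[i+6])),(0,255,0) if i in(1,) else (255,0,0),1)
print(q[:,].tolist());cv2.imwrite("pics/w4c.png",a)
E
```

```text
[[193, 581], [329, 620], [478, 583], [475, 518], [352, 489], [218, 516], [177, 179], [323, 196], [484, 181], [481, 153], [348, 140], [205, 151]]
```

View pics/w4c.png

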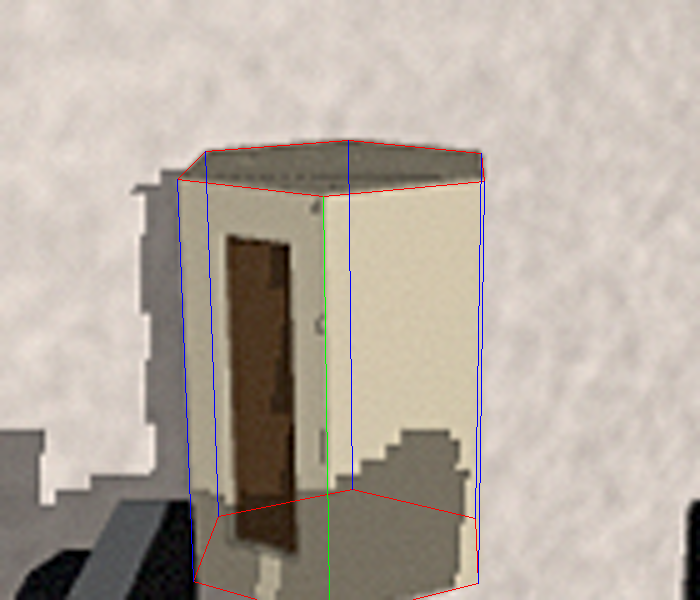

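The overlay matches the stone outline almost exactly, so the stone's centre is (0.570, -0.1088) with yaw 0.107.

Run:
```python
from h import *
s=manip.state();R=Ro.from_quat(s["tcp_rot"]).as_matrix()
c=np.array([.570,-.1088,.021]);print((R.T@(c-s["tool_pos"])*1e3).round(1),s["qpos"][5])
# ideal orientation vs present
yaw=.107;I=np.c_[[np.cos(yaw),np.sin(yaw),0],[np.sin(yaw),-np.cos(yaw),0],[0,0,-1]]@Ro.from_rotvec([-np.pi/6,0,0]).as_matrix()
print(np.rad2deg(Ro.from_matrix(R.T@I).as_rotvec()))
```

```text
[  2.1 -15.5  91.9] 3.1406848708123407
[-0.24436454 -0.20260353  0.27538866]
```

Call:
{"op": "arm_command", "data": {"targets": [{"tx": 2,"ty": -15.5,"tz": 0,"rx": 0,"ry": 0,"rz": 0,"claw": 0.415},{"tx": 0,"ty": 0,"tz": 25,"rx": 0,"ry": 0,"rz": 0,"claw": 0.415},{"tx": 0,"ty": 0,"tz": 20,"rx": 0,"ry": 0,"rz": 0,"claw": 0.415},{"tx": 0,"ty": 0,"tz": 15,"rx": 0,"ry": 0,"rz": 0,"claw": 0.415},{"tx": 0,"ty": 0,"tz": 4,"rx": 0,"ry": 0,"rz": 0,"claw": 0.415},{"tx": 0,"ty": 0,"tz": 0,"rx": 0,"ry": 0,"rz": 0,"claw": 0.415},{"tx": 0,"ty": 0,"tz": 0,"rx": 0,"ry": 0,"rz": 0,"claw": 0.415}]}}

```text
t: 6.32
tool_pos: [0.5702, -0.1008, 0.0454]
tcp_rot: [0.965, 0.06, 0.017, 0.254]
contact_force: [0.2, 2.9, 2.5]
gripper_width: 0.0498
finger_force: 1.6
```

```bash
cat > rel.py <<'E'
from h import *
s=manip.state();R=Ro.from_quat(s["tcp_rot"]).as_matrix()
c=np.array([.570,-.1088,.021]);print((R.T@(c-s["tool_pos"])*1e3).round(1),s["qpos"],s["contact_force"],s["gripper_width"],s["finger_force"],s["t"])
E
python3 rel.py
```

```text
[-1.3 -5.1 25.2] [ 0.06631331  0.56249801 -0.20579038  0.76730689 -0.51366933  3.07501945] [0.21414887 2.86668389 2.53978687] 0.04981105208877767 1.6212381821281951 6.3167
```

Call:
{"op": "arm_command", "data": {"targets": [{"tx": -1,"ty": -5.5,"tz": 0,"rx": 0,"ry": 0,"rz": 0,"claw": 0.415},{"tx": 0,"ty": 0,"tz": 1.5,"rx": 0,"ry": 0,"rz": 0,"claw": 0.415},{"tx": 0,"ty": 0,"tz": 1.5,"rx": 0,"ry": 0,"rz": 0,"claw": 0.415},{"tx": 0,"ty": 0,"tz": 0,"rx": 0,"ry": 0,"rz": 0,"claw": 0.415},{"tx": 0,"ty": 0,"tz": 0,"rx": 0,"ry": 0,"rz": 0,"claw": 0.415}]}}

```text
t: 6.73
tool_pos: [0.569, -0.0996, 0.0412]
tcp_rot: [0.964, 0.059, 0.017, 0.257]
contact_force: [0.5, -3.7, 5.7]
gripper_width: 0.0501
finger_force: 3.3
```

```bash
python3 rel.py
```

```text
[-0.2 -2.1 22.1] [ 0.07145746  0.56860322 -0.21212767  0.75789765 -0.52058901  3.08205389] [ 0.5415169  -3.65621216  5.66184551] 0.050112698991041114 3.2729821355968625 6.7333
```

Call:
{"op": "arm_command", "data": {"targets": [{"tx": 0,"ty": 0,"tz": 0,"rx": 0,"ry": 0,"rz": 0,"claw": 0.45},{"tx": 0,"ty": 0,"tz": 0,"rx": 0,"ry": 0,"rz": 0,"claw": 0.5},{"tx": 0,"ty": 0,"tz": 0,"rx": 0,"ry": 0,"rz": 0,"claw": 0.65},{"tx": 0,"ty": 0,"tz": 0,"rx": 0,"ry": 0,"rz": 0,"claw": 0.65},{"tx": 0,"ty": 0,"tz": 0,"rx": 0,"ry": 0,"rz": 0,"claw": 0.65},{"tx": 0,"ty": 0,"tz": 0,"rx": 0,"ry": 0,"rz": 0,"claw": 0.65}], "force": 35}}

```text
t: 7.23
tool_pos: [0.5695, -0.1024, 0.0439]
tcp_rot: [0.963, 0.058, 0.018, 0.261]
contact_force: [-2.2, -8.8, 15.2]
gripper_width: 0.0405
finger_force: 34.5
```

```bash
python3 rel.py
```

```text
[-0.4 -6.  23. ] [ 0.06976759  0.56617556 -0.21104288  0.7594242  -0.52805576  3.08217146] [-2.1960878  -8.83480087 15.17258029] 0.040539495062872986 34.53789751336444 7.2333
```

Call:
{"op": "arm_command", "data": {"targets": [{"tx": 0,"ty": 5,"tz": -8.7,"rx": 0,"ry": 0,"rz": 0,"claw": 0.65},{"tx": 0,"ty": 10,"tz": -17.4,"rx": 0,"ry": 0,"rz": 0,"claw": 0.65},{"tx": 0,"ty": 10,"tz": -17.4,"rx": 0,"ry": 0,"rz": 0,"claw": 0.65},{"tx": 0,"ty": 10,"tz": -17.4,"rx": 0,"ry": 0,"rz": 0,"claw": 0.65},{"tx": 0,"ty": 5,"tz": -8.7,"rx": 0,"ry": 0,"rz": 0,"claw": 0.65},{"tx": 0,"ty": 0,"tz": 0,"rx": 0,"ry": 0,"rz": 0,"claw": 0.65},{"tx": 0,"ty": 0,"tz": 0,"rx": 5,"ry": 0,"rz": 0,"claw": 0.65},{"tx": 0,"ty": 0,"tz": 0,"rx": 5,"ry": 0,"rz": 0,"claw": 0.65},{"tx": 0,"ty": 0,"tz": 0,"rx": 5,"ry": 0,"rz": 0,"claw": 0.65},{"tx": 0,"ty": 0,"tz": 0,"rx": 5,"ry": 0,"rz": 0,"claw": 0.65},{"tx": 0,"ty": 0,"tz": 0,"rx": 5,"ry": 0,"rz": 0,"claw": 0.65},{"tx": 0,"ty": 0,"tz": 0,"rx": 5,"ry": 0,"rz": 0,"claw": 0.65},{"tx": 0,"ty": 0,"tz": 0,"rx": 5,"ry": 0,"rz": 0,"claw": 0.65},{"tx": 0,"ty": 0,"tz": 0,"rx": 5,"ry": 0,"rz": 0,"claw": 0.65},{"tx": 0,"ty": 0,"tz": 0,"rx": 5,"ry": 0,"rz": 0,"claw": 0.65},{"tx": 0,"ty": 0,"tz": 0,"rx": 5,"ry": 0,"rz": 0,"claw": 0.65},{"tx": 0,"ty": 0,"tz": 0,"rx": 5,"ry": 0,"rz": 0,"claw": 0.65},{"tx": 0,"ty": 0,"tz": 0,"rx": 5,"ry": 0,"rz": 0,"claw": 0.65},{"tx": 0,"ty": 0,"tz": 0,"rx": 0,"ry": 0,"rz": 0,"claw": 0.65},{"tx": 0,"ty": 0,"tz": 0,"rx": 0,"ry": 0,"rz": 0,"claw": 0.65}]}}

```text
t: 8.9
tool_pos: [0.567, -0.0988, 0.1171]
tcp_rot: [0.963, 0.059, -0.018, -0.262]
contact_force: [0.0, -0.0, -1.1]
gripper_width: 0.041
finger_force: 35.9
```

Run:
```python
from h import *
s=manip.state();R=Ro.from_quat(s["tcp_rot"]).as_matrix();print(R.round(4),s["tool_pos"],s["qpos"],s["gripper_width"])
yaw=.107;I=np.c_[[np.cos(yaw),np.sin(yaw),0],[np.sin(yaw),-np.cos(yaw),0],[0,0,-1]]@Ro.from_rotvec([np.pi/6,0,0]).as_matrix()
print(np.rad2deg(Ro.from_matrix(R.T@I).as_rotvec()))
d=manip.get_image("wrist");np.save("w5.npy",d,allow_pickle=True)
a=d["pixels"][100:350,130:530,::-1];b=manip.get_image("scene")["pixels"][130:280,200:440,::-1]
cv2.imwrite("pics/w5.png",cv2.convertScaleAbs(np.hstack([a,cv2.resize(b,(400,250),interpolation=cv2.INTER_CUBIC)]),alpha=1.3))
```

```text
[[ 0.9924  0.1038 -0.066 ]
 [ 0.1229 -0.856   0.5022]
 [-0.0044 -0.5065 -0.8622]] [ 0.56703277 -0.09881641  0.11707627] [-0.38922099  0.67471362  0.20853252  1.38854605  0.45514474  2.56419703] 0.04097213456282189
[-0.42854882  0.68352495  0.67539518]
```

View pics/w5.png

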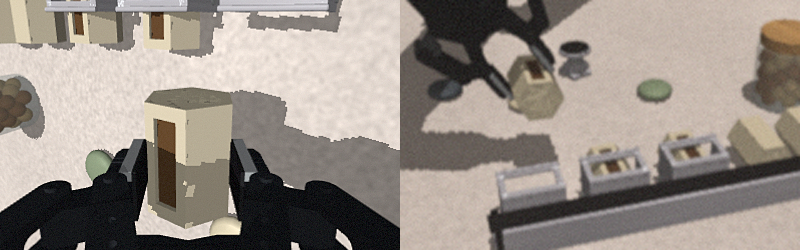

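The stone is held at wrist-crop (188,150) and its brown well now faces up; the scene crop shows it on top at (535,68). The other sleeves are unchanged. Next I'll work out the insertion.

```bash
cat > ins.py <<'E'
from h import *
p=np.array([.66882,-.01523,.1105])
Rg=Ro.from_quat([.963,.058,.018,.261]).as_matrix()
yg=.107 # stone yaw at grasp
S0=Ro.from_euler('z',yg).as_matrix()
def stone():
    s=manip.state();R=Ro.from_quat(s["tcp_rot"]).as_matrix()
    S=R@Rg.T@S0@Ro.from_euler('x',-60,degrees=True).as_matrix()
    c=s["tool_pos"]+R@[-.0004,0,.0264]
    return s,R,S,c
def report():
    s,R,S,c=stone()
    q=c[:2]-p[:2];a,b=np.cos(p[2]),np.sin(p[2])
    print("stone in sleeve3",np.round([a*q[0]+b*q[1],-b*q[0]+a*q[1]+.082,c[2]],4))
    W=Ro.from_euler('z',p[2]).as_matrix()
    print("rot corr tool deg",np.rad2deg(Ro.from_matrix(R.T@W@S.T@R).as_rotvec()).round(2))
    A=R.T@W;print("tool shift per mm: sleeve x",A[:,0].round(3)," y",A[:,1].round(3)," z",A[:,2].round(3))
    print(s["t"],s["contact_force"].round(1),s["gripper_width"])
if __name__=="__main__":report()
E
python3 - <<'E'
from ins import *
report()
d=np.load("w4.npy",allow_pickle=True).item()
W=unproj(d,[(270,108),(359,109)],.0475);q=W[:,:2]-p[:2];a,b=np.cos(p[2]),np.sin(p[2])
print("mouth corners in sleeve3",np.c_[a*q[:,0]+b*q[:,1],-b*q[:,0]+a*q[:,1]+.082].round(4))
d=np.load("w5.npy",allow_pickle=True).item();s,R,S,c=stone()
P=np.array([[x,.02425*np.cos(t),.02425*np.sin(t)] for x in(.03,-.03) for t in np.deg2rad(range(0,360,60))])
print((proj(d,P@S.T+c)-[130,100]).round().tolist(),S.round(3))
E
```

```text
stone in sleeve3 [-0.1102  0.0247  0.0964]
rot corr tool deg [-0.71  1.12  0.13]
tool shift per mm: sleeve x [ 1.     0.013 -0.009]  y [ 0.015 -0.863  0.505]  z [-0.001 -0.506 -0.863]
9.0 [ 0.   0.6 -1.1] 0.040351883748203844
mouth corners in sleeve3 [[-0.0355  0.0287]
 [-0.0347 -0.0337]]
[[146.0, 92.0], [139.0, 104.0], [183.0, 111.0], [228.0, 104.0], [222.0, 93.0], [184.0, 88.0], [149.0, 189.0], [143.0, 214.0], [183.0, 230.0], [223.0, 215.0], [218.0, 190.0], [184.0, 179.0]] [[ 0.992 -0.122  0.017]
 [ 0.122  0.992 -0.01 ]
 [-0.016  0.012  1.   ]]
```

Run:
```python
from h import *
d5=np.load("w5.npy",allow_pickle=True).item();d4=np.load("w4.npy",allow_pickle=True).item()
s=manip.state();R5=Ro.from_quat(s["tcp_rot"]).as_matrix();t5=s["tool_pos"]
R4=np.array([[.9936,.0975,.0565],[.1127,-.8627,-.4931],[.0007,.4963,-.8681]]);t4=np.array([.56426,-.07705,.1085])
for d,R,t in((d4,R4,t4),(d5,R5,t5)):
    print(proj(d,[t+R@[0,0,z] for z in(0,.02)]).round(1), (d["R"]@R).round(3),(d["R"]@t+d["t"]).round(4))
g=cv2.cvtColor(d5["pixels"],cv2.COLOR_RGB2GRAY)
for r in(225,235,245,255): print(r,g[r,264:376].tolist())
g=cv2.cvtColor(d4["pixels"],cv2.COLOR_RGB2GRAY)
for r in(95,102,107,111): print(r,g[r,262:370].tolist())
```

```text
[[317.9 277.4]
 [318.  257.6]] [[ 0.002  1.     0.002]
 [-0.964  0.003 -0.266]
 [-0.266 -0.002  0.964]] [1.000e-04 3.400e-02 1.345e-01]
[[312.7 276.3]
 [313.5 256.5]] [[-0.002  1.     0.003]
 [-0.963 -0.001 -0.269]
 [-0.269 -0.004  0.963]] [-0.0022  0.0334  0.1339]
225 [171, 167, 161, 163, 171, 172, 171, 171, 173, 169, 169, 165, 165, 164, 164, 165, 168, 164, 175, 136, 85, 78, 89, 36, 60, 63, 60, 60, 62, 59, 61, 59, 61, 61, 61, 61, 60, 61, 62, 60, 49, 140, 170, 167, 163, 165, 164, 165, 167, 166, 169, 137, 135, 133, 134, 136, 132, 132, 132, 134, 132, 134, 135, 133, 133, 133, 134, 136, 130, 135, 131, 130, 132, 133, 133, 134, 134, 130, 134, 134, 131, 132, 132, 134, 132, 136, 131, 132, 134, 133, 132, 132, 131, 133, 132, 133, 134, 129, 99, 90, 97, 93, 96, 96, 94, 95, 95, 96, 95, 97, 105, 105]
235 [174, 174, 174, 171, 168, 164, 158, 160, 169, 175, 178, 165, 163, 165, 166, 165, 165, 165, 169, 155, 90, 78, 85, 42, 61, 63, 58, 62, 62, 61, 60, 60, 63, 61, 63, 62, 62, 64, 62, 60, 49, 105, 167, 167, 165, 164, 166, 164, 167, 164, 167, 152, 132, 132, 135, 134, 132, 132, 133, 130, 132, 132, 134, 133
[... 2619 characters left out ...]
7, 138, 136, 137, 138, 137, 138, 138, 136, 135, 132, 140, 140, 139, 140, 138, 137, 136, 130, 132, 131, 128, 125, 122, 124, 125, 130, 124, 131, 150, 152, 159, 164, 163, 157, 149, 155, 158, 159]
111 [124, 125, 118, 132, 133, 129, 129, 143, 148, 146, 129, 124, 124, 126, 122, 125, 130, 131, 134, 132, 133, 134, 116, 113, 114, 113, 114, 114, 116, 116, 113, 116, 118, 117, 118, 124, 110, 110, 108, 108, 102, 102, 104, 115, 115, 115, 119, 120, 100, 101, 100, 103, 107, 112, 93, 86, 86, 87, 89, 90, 91, 88, 88, 87, 92, 91, 90, 92, 89, 87, 84, 87, 89, 88, 88, 88, 89, 89, 90, 92, 90, 91, 91, 92, 92, 90, 92, 93, 94, 99, 99, 107, 101, 105, 103, 104, 109, 121, 157, 160, 158, 154, 153, 156, 156, 161, 158, 162]
```

The in-hand stone is centred on the pads; the small offset was arm settling during the exposure. I'll level it and lower it in front of the mouth.

Call:
{"op": "arm_command", "data": {"targets": [{"tx": 0,"ty": 0,"tz": 0,"rx": -0.7,"ry": 1.1,"rz": 0.1,"claw": 0.65},{"tx": 1.2,"ty": 12,"tz": 10,"rx": 0,"ry": 0,"rz": 0,"claw": 0.65},{"tx": 1.2,"ty": 15,"tz": 12,"rx": 0,"ry": 0,"rz": 0,"claw": 0.65},{"tx": 1.2,"ty": 15,"tz": 12,"rx": 0,"ry": 0,"rz": 0,"claw": 0.65},{"tx": 1.2,"ty": 9,"tz": 8,"rx": 0,"ry": 0,"rz": 0,"claw": 0.65},{"tx": 0,"ty": 5,"tz": 4,"rx": 0,"ry": 0,"rz": 0,"claw": 0.65},{"tx": 0,"ty": 0,"tz": 0,"rx": 0,"ry": 0,"rz": 0,"claw": 0.65},{"tx": 0,"ty": 0,"tz": 0,"rx": 0,"ry": 0,"rz": 0,"claw": 0.65},{"tx": 0,"ty": 0,"tz": 0,"rx": 0,"ry": 0,"rz": 0,"claw": 0.65}]}}

```text
t: 9.75
tool_pos: [0.5772, -0.1229, 0.0531]
tcp_rot: [0.965, 0.057, -0.006, -0.256]
contact_force: [0.9, -1.1, -1.7]
gripper_width: 0.0409
finger_force: 35.9
```

```bash
python3 ins.py
```

```text
stone in sleeve3 [-0.1029 -0.0018  0.0301]
rot corr tool deg [-0.04 -0.09  0.08]
tool shift per mm: sleeve x [1.    0.012 0.013]  y [ 0.004 -0.869  0.495]  z [ 0.017 -0.495 -0.869]
9.75 [ 0.9 -1.1 -1.7] 0.040854488968776005
```

Call:
{"op": "arm_command", "data": {"targets": [{"tx": 0,"ty": 2,"tz": 3.5,"rx": 0,"ry": 0,"rz": 0,"claw": 0.65},{"tx": 0,"ty": 1.2,"tz": 2,"rx": 0,"ry": 0,"rz": 0,"claw": 0.65},{"tx": 0,"ty": 0,"tz": 0,"rx": 0,"ry": 0,"rz": 0,"claw": 0.65},{"tx": 0,"ty": 0,"tz": 0,"rx": 0,"ry": 0,"rz": 0,"claw": 0.65},{"tx": 0,"ty": 0,"tz": 0,"rx": 0,"ry": 0,"rz": 0,"claw": 0.65}]}}

```text
t: 10.17
tool_pos: [0.5769, -0.123, 0.0461]
tcp_rot: [0.965, 0.057, -0.007, -0.256]
contact_force: [0.3, -0.4, -1.1]
gripper_width: 0.0405
finger_force: 35.9
```

```bash
python3 ins.py
```

```text
stone in sleeve3 [-0.1033 -0.0019  0.0231]
rot corr tool deg [-0.07 -0.06  0.03]
tool shift per mm: sleeve x [1.    0.011 0.012]  y [ 0.003 -0.868  0.496]  z [ 0.016 -0.496 -0.868]
10.1667 [ 0.3 -0.4 -1.1] 0.040538321927954035
```

Call:
{"op": "arm_command", "data": {"targets": [{"tx": 10,"ty": 0,"tz": 0,"rx": 0,"ry": 0,"rz": 0,"claw": 0.65},{"tx": 10,"ty": 0,"tz": 0,"rx": 0,"ry": 0,"rz": 0,"claw": 0.65},{"tx": 8,"ty": 0,"tz": 0,"rx": 0,"ry": 0,"rz": 0,"claw": 0.65},{"tx": 5,"ty": 0,"tz": 0,"rx": 0,"ry": 0,"rz": 0,"claw": 0.65},{"tx": 4,"ty": 0,"tz": 0,"rx": 0,"ry": 0,"rz": 0,"claw": 0.65},{"tx": 4,"ty": 0,"tz": 0,"rx": 0,"ry": 0,"rz": 0,"claw": 0.65},{"tx": 0,"ty": 0,"tz": 0,"rx": 0,"ry": 0,"rz": 0,"claw": 0.65},{"tx": 0,"ty": 0,"tz": 0,"rx": 0,"ry": 0,"rz": 0,"claw": 0.65}]}}

```text
t: 10.83
tool_pos: [0.6174, -0.1184, 0.0464]
tcp_rot: [0.965, 0.057, -0.007, -0.257]
contact_force: [-0.7, 1.6, -1.4]
gripper_width: 0.0407
finger_force: 35.9
```

```bash
python3 ins.py
```

```text
stone in sleeve3 [-0.0625 -0.0018  0.0235]
rot corr tool deg [-0.07 -0.02  0.02]
tool shift per mm: sleeve x [1.    0.011 0.012]  y [ 0.004 -0.868  0.496]  z [ 0.015 -0.496 -0.868]
10.8333 [-0.7  1.6 -1.4] 0.04071043089105258
```

Call:
{"op": "arm_command", "data": {"targets": [{"tx": 4,"ty": 0,"tz": 0,"rx": 0,"ry": 0,"rz": 0,"claw": 0.65},{"tx": 4,"ty": 0,"tz": 0,"rx": 0,"ry": 0,"rz": 0,"claw": 0.65},{"tx": 2,"ty": 0,"tz": 0,"rx": 0,"ry": 0,"rz": 0,"claw": 0.65},{"tx": 0,"ty": 0,"tz": 0,"rx": 0,"ry": 0,"rz": 0,"claw": 0.65},{"tx": 0,"ty": 0.7,"tz": 1.2,"rx": 0,"ry": 0,"rz": 0,"claw": 0.65},{"tx": 0,"ty": 0.5,"tz": 0.9,"rx": 0,"ry": 0,"rz": 0,"claw": 0.65},{"tx": 0,"ty": 0,"tz": 0,"rx": 0,"ry": 0,"rz": 0,"claw": 0.65},{"tx": 0,"ty": 0,"tz": 0,"rx": 0,"ry": 0,"rz": 0,"claw": 0.65}]}}

```text
t: 11.5
tool_pos: [0.6279, -0.1173, 0.0449]
tcp_rot: [0.965, 0.057, -0.006, -0.257]
contact_force: [0.4, -0.8, 2.1]
gripper_width: 0.0405
finger_force: 36.3
```

```bash
python3 ins.py
```

```text
stone in sleeve3 [-0.052  -0.0018  0.022 ]
rot corr tool deg [-0.08 -0.11  0.04]
tool shift per mm: sleeve x [1.    0.011 0.013]  y [ 0.003 -0.868  0.496]  z [ 0.017 -0.496 -0.868]
11.5 [ 0.4 -0.8  2.1] 0.0405034944928427
```

Call:
{"op": "arm_command", "data": {"targets": [{"tx": 0,"ty": 0,"tz": 0,"rx": 0,"ry": 0,"rz": 0,"claw": 0.48},{"tx": 0,"ty": 0,"tz": 0,"rx": 0,"ry": 0,"rz": 0,"claw": 0.45},{"tx": 0,"ty": 0,"tz": 0,"rx": 0,"ry": 0,"rz": 0,"claw": 0.45},{"tx": 0,"ty": 0,"tz": -5,"rx": 0,"ry": 0,"rz": 0,"claw": 0.45},{"tx": 0,"ty": 0,"tz": -15,"rx": 0,"ry": 0,"rz": 0,"claw": 0.45},{"tx": 0,"ty": 0,"tz": -20,"rx": 0,"ry": 0,"rz": 0,"claw": 0.45},{"tx": 0,"ty": 0,"tz": -20,"rx": 0,"ry": 0,"rz": 0,"claw": 0.45},{"tx": -20,"ty": 0,"tz": -10,"rx": 0,"ry": 0,"rz": 0,"claw": 0.7},{"tx": -20,"ty": 0,"tz": 0,"rx": -6,"ry": 0,"rz": 0,"claw": 1},{"tx": -20,"ty": 0,"tz": 0,"rx": -6,"ry": 0,"rz": 0,"claw": 1},{"tx": -8,"ty": 0,"tz": 0,"rx": -6,"ry": 0,"rz": 0,"claw": 1},{"tx": 0,"ty": 0,"tz": 0,"rx": -6,"ry": 0,"rz": 0,"claw": 1},{"tx": 0,"ty": 0,"tz": 0,"rx": -6,"ry": 0,"rz": 0,"claw": 1},{"tx": 0,"ty": -20,"tz": 0,"rx": 0,"ry": 0,"rz": 0,"claw": 1},{"tx": 0,"ty": -22,"tz": 0,"rx": 0,"ry": 0,"rz": 0,"claw": 1},{"tx": 0,"ty": 0,"tz": 0,"rx": 0,"ry": 0,"rz": 0,"claw": 1},{"tx": 0,"ty": 0,"tz": 0,"rx": 0,"ry": 0,"rz": 0,"claw": 1},{"tx": 0,"ty": 0,"tz": 0,"rx": 0,"ry": 0,"rz": 0,"claw": 1}]}}

```text
t: 13.0
tool_pos: [0.5585, -0.1182, 0.1041]
tcp_rot: [0.998, 0.057, 0.008, 0.002]
contact_force: [1.0, -0.3, 0.4]
gripper_width: -0.0003
finger_force: 0.0
```

```bash
cat > tcp.py <<'E'
from ins import *
s=manip.state();R=Ro.from_quat(s["tcp_rot"]).as_matrix();q=s["tool_pos"][:2]-p[:2];a,b=np.cos(p[2]),np.sin(p[2])
print("TCP in sleeve3",np.round([a*q[0]+b*q[1],-b*q[0]+a*q[1]+.082,s["tool_pos"][2]],4))
I=Ro.from_euler('z',p[2]).as_matrix()@np.diag([1,-1,-1])
print(np.rad2deg(Ro.from_matrix(R.T@I).as_rotvec()).round(2),s["qpos"].round(2),s["contact_force"].round(1),s["gripper_width"],s["t"])
E
python3 tcp.py
```

```text
TCP in sleeve3 [-0.121  -0.0082  0.1041]
[ 0.3  -0.93  0.2 ] [-0.21  0.47 -0.07  1.02  0.    2.82] [ 1.  -0.3  0.4] -0.0003150280326756124 13.0
```

```bash
cat > well.py <<'E'
from ins import *
d=manip.get_image("wrist");h=cv2.cvtColor(d["pixels"],cv2.COLOR_RGB2HSV).astype(int);r=d["pixels"].astype(int)
m=((r[...,0]-r[...,2]>22)&(r[...,0]<140)).astype(np.uint8)
n,l,st,ce=cv2.connectedComponentsWithStats(m)
a,b=np.cos(p[2]),np.sin(p[2])
for i in range(1,n):
    if st[i,4]<60: continue
    ys,xs=np.nonzero(l==i);W=unproj(d,np.c_[xs,ys],.039);q=W[:,:2]-p[:2]
    S=np.c_[a*q[:,0]+b*q[:,1],-b*q[:,0]+a*q[:,1]+.082]
    print(st[i].tolist(),"x",S[:,0].min().round(4),S[:,0].max().round(4),"y",S[:,1].min().round(4),S[:,1].max().round(4))
E
python3 well.py
```

```text
[0, 40, 26, 35, 607] x -0.0269 -0.0091 y 0.1605 0.1717
[149, 43, 24, 34, 662] x -0.027 -0.0095 y 0.0762 0.0883
[12, 92, 27, 36, 622] x -0.0565 -0.0365 y 0.1604 0.1742
[156, 94, 23, 35, 651] x -0.0564 -0.0368 y 0.0761 0.0883
[299, 95, 23, 63, 1303] x -0.0734 -0.0367 y -0.0107 0.0028
[484, 214, 89, 68, 3401] x -0.1588 -0.1101 y -0.1814 -0.1201
```

The target stone's well faces up at (310,126), with its centre near x -0.050, y -0.004 in the sleeve frame. I'll lower the closed fingers behind it and push.

Call:
{"op": "arm_command", "data": {"targets": [{"tx": 0,"ty": -4,"tz": 0,"rx": 0.3,"ry": -0.9,"rz": 0.2,"claw": 1},{"tx": 0,"ty": 0,"tz": 25,"rx": 0,"ry": 0,"rz": 0,"claw": 1},{"tx": 0,"ty": 0,"tz": 25,"rx": 0,"ry": 0,"rz": 0,"claw": 1},{"tx": 0,"ty": 0,"tz": 18,"rx": 0,"ry": 0,"rz": 0,"claw": 1},{"tx": 0,"ty": 0,"tz": 0,"rx": 0,"ry": 0,"rz": 0,"claw": 1},{"tx": 10,"ty": 0,"tz": 0,"rx": 0,"ry": 0,"rz": 0,"claw": 1},{"tx": 10,"ty": 0,"tz": 0,"rx": 0,"ry": 0,"rz": 0,"claw": 1},{"tx": 5,"ty": 0,"tz": 0,"rx": 0,"ry": 0,"rz": 0,"claw": 1},{"tx": 4,"ty": 0,"tz": 0,"rx": 0,"ry": 0,"rz": 0,"claw": 1},{"tx": 3,"ty": 0,"tz": 0,"rx": 0,"ry": 0,"rz": 0,"claw": 1},{"tx": 3,"ty": 0,"tz": 0,"rx": 0,"ry": 0,"rz": 0,"claw": 1},{"tx": 3,"ty": 0,"tz": 0,"rx": 0,"ry": 0,"rz": 0,"claw": 1},{"tx": 0,"ty": 0,"tz": 0,"rx": 0,"ry": 0,"rz": 0,"claw": 1},{"tx": 0,"ty": 0,"tz": 0,"rx": 0,"ry": 0,"rz": 0,"claw": 1}]}}

```text
t: 14.22
tool_pos: [0.596, -0.1097, 0.0359]
tcp_rot: [0.998, 0.055, 0.0, -0.0]
contact_force: [-1.0, 0.0, -0.2]
gripper_width: 0.0001
finger_force: 0.0
```

```bash
python3 tcp.py;python3 well.py
```

```text
TCP in sleeve3 [-0.0828 -0.0038  0.0359]
[-0.02 -0.05  0.  ] [-0.18  0.62 -0.02  0.94  0.    2.85] [-1.   0.  -0.2] 0.00014536422402754086 14.2167
[73, 109, 40, 52, 1497] x -0.0295 -0.0103 y 0.0769 0.0885
[300, 130, 35, 32, 1055] x -0.0297 -0.0177 y -0.0106 0.0027
[90, 186, 35, 39, 1073] x -0.0563 -0.04 y 0.077 0.0883
[301, 186, 33, 57, 1745] x -0.0643 -0.0398 y -0.0108 0.0027
[544, 307, 96, 93, 5698] x -0.1474 -0.0954 y -0.1629 -0.109
```

Call:
{"op": "arm_command", "data": {"targets": [{"tx": 2.5,"ty": 0,"tz": 0,"rx": 0,"ry": 0,"rz": 0,"claw": 1},{"tx": 2.5,"ty": 0,"tz": 0,"rx": 0,"ry": 0,"rz": 0,"claw": 1},{"tx": 2,"ty": 0,"tz": 0,"rx": 0,"ry": 0,"rz": 0,"claw": 1},{"tx": 1,"ty": 0,"tz": 0,"rx": 0,"ry": 0,"rz": 0,"claw": 1},{"tx": 1,"ty": 0,"tz": 0,"rx": 0,"ry": 0,"rz": 0,"claw": 1},{"tx": 0,"ty": 0,"tz": 0,"rx": 0,"ry": 0,"rz": 0,"claw": 1},{"tx": 0,"ty": 0,"tz": 0,"rx": 0,"ry": 0,"rz": 0,"claw": 1}]}}

```text
t: 14.85
tool_pos: [0.6047, -0.1086, 0.0357]
tcp_rot: [0.998, 0.055, 0.0, -0.0]
contact_force: [-1.2, -0.4, 0.6]
gripper_width: -0.0002
finger_force: 0.2
```

```bash
python3 tcp.py;python3 well.py
```

```text
TCP in sleeve3 [-0.074  -0.0038  0.0357]
[-0.03 -0.02  0.  ] [-0.18  0.63  0.01  0.95  0.    2.85] [-1.2 -0.4  0.6] -0.0001925416186974397 14.85
[264, 126, 22, 59, 754] x -0.0302 -0.0074 y 0.0086 0.0169
[301, 131, 34, 54, 1770] x -0.0302 -0.0093 y -0.0107 0.0026
[350, 130, 19, 31, 180] x -0.0204 -0.0089 y -0.024 -0.0168
[78, 133, 39, 52, 1489] x -0.0304 -0.0103 y 0.077 0.0884
[135, 136, 11, 26, 60] x -0.021 -0.0114 y 0.0635 0.0679
[349, 156, 19, 29, 206] x -0.0301 -0.0189 y -0.0238 -0.0166
[136, 168, 15, 16, 82] x -0.0299 -0.0238 y 0.0635 0.0691
[138, 204, 56, 51, 844] x -0.0612 -0.0387 y 0.049 0.071
[95, 209, 34, 37, 974] x -0.057 -0.0409 y 0.077 0.0884
[267, 209, 22, 49, 529] x -0.0625 -0.0408 y 0.0085 0.0169
[302, 209, 32, 34, 1037] x -0.0554 -0.0407 y -0.0107 0.0025
[348, 209, 21, 32, 209] x -0.0545 -0.0407 y -0.025 -0.0169
[350, 238, 14, 14, 63] x -0.0596 -0.0536 y -0.0235 -0.018
[541, 320, 99, 80, 4467] x -0.1385 -0.0933 y -0.1627 -0.1089
```

Call:
{"op": "arm_command", "data": {"targets": [{"tx": 1,"ty": 0,"tz": 0,"rx": 0,"ry": 0,"rz": 0,"claw": 1},{"tx": 1,"ty": 0,"tz": 0,"rx": 0,"ry": 0,"rz": 0,"claw": 1},{"tx": 1,"ty": 0,"tz": 0,"rx": 0,"ry": 0,"rz": 0,"claw": 1},{"tx": 0,"ty": 0,"tz": 0,"rx": 0,"ry": 0,"rz": 0,"claw": 1},{"tx": 0,"ty": 0,"tz": 0,"rx": 0,"ry": 0,"rz": 0,"claw": 1}]}}

```text
t: 15.32
tool_pos: [0.6058, -0.1085, 0.0357]
tcp_rot: [0.998, 0.055, -0.002, -0.0]
contact_force: [-6.0, -1.1, 3.4]
gripper_width: 0.0001
finger_force: 2.8
```

Call:
{"op": "arm_command", "data": {"targets": [{"tx": 1,"ty": 0,"tz": 0,"rx": 0,"ry": 0,"rz": 0,"claw": 1},{"tx": 1,"ty": 0,"tz": 0,"rx": 0,"ry": 0,"rz": 0,"claw": 1},{"tx": 0,"ty": 0,"tz": 0,"rx": 0,"ry": 0,"rz": 0,"claw": 1},{"tx": 0,"ty": 0,"tz": 0,"rx": 0,"ry": 0,"rz": 0,"claw": 1}]}}

```text
t: 15.65
tool_pos: [0.6059, -0.1085, 0.0357]
tcp_rot: [0.998, 0.055, -0.004, -0.0]
contact_force: [-10.1, -0.5, 7.9]
gripper_width: 0.0
finger_force: 5.3
```

```bash
python3 tcp.py;python3 well.py|awk '$0~/y -0.01/'
```

```text
TCP in sleeve3 [-0.0728 -0.0038  0.0357]
[-0.04  0.4  -0.05] [-0.18  0.64  0.02  0.96 -0.    2.86] [-10.1  -0.5   7.9] 2.7477958613742786e-05 15.65
[300, 130, 35, 59, 1907] x -0.0305 -0.0077 y -0.0107 0.0027
[302, 213, 32, 30, 935] x -0.0542 -0.0412 y -0.0107 0.0025
```

Call:
{"op": "arm_command", "data": {"targets": [{"tx": -8,"ty": 0,"tz": 0,"rx": 0,"ry": 0,"rz": 0,"claw": 1},{"tx": -20,"ty": 0,"tz": 0,"rx": 0,"ry": 0,"rz": 0,"claw": 1},{"tx": -20,"ty": 0,"tz": 0,"rx": 0,"ry": 0,"rz": 0,"claw": 1},{"tx": 0,"ty": 0,"tz": -35,"rx": 0,"ry": 0,"rz": 0,"claw": 1},{"tx": 0,"ty": 0,"tz": -35,"rx": 0,"ry": 0,"rz": 0,"claw": 1},{"tx": 0,"ty": 0,"tz": -35,"rx": 0,"ry": 0,"rz": 0,"claw": 1},{"tx": 0,"ty": 0,"tz": 0,"rx": 0,"ry": 0,"rz": 0,"claw": 1},{"tx": 0,"ty": 0,"tz": 0,"rx": 0,"ry": 0,"rz": 0,"claw": 1},{"tx": 0,"ty": 0,"tz": 0,"rx": 0,"ry": 0,"rz": 0,"claw": 1}]}}

```text
t: 16.45
tool_pos: [0.562, -0.1134, 0.1408]
tcp_rot: [0.998, 0.055, 0.001, -0.0]
contact_force: [-1.2, 0.1, 0.5]
gripper_width: 0.0001
finger_force: 0.0
```

```bash
python3 well.py; python3 tcp.py
```

```text
[308, 59, 20, 31, 546] x -0.027 -0.0078 y -0.0103 0.003
[62, 61, 22, 29, 426] x -0.0277 -0.0098 y 0.1602 0.1715
[185, 62, 20, 28, 465] x -0.0273 -0.0099 y 0.0759 0.0882
[71, 103, 22, 29, 430] x -0.0564 -0.037 y 0.1599 0.1733
[189, 104, 20, 28, 457] x -0.056 -0.0373 y 0.0759 0.0882
[309, 104, 18, 25, 420] x -0.0536 -0.037 y -0.0099 0.0024
[468, 204, 72, 57, 2265] x -0.1584 -0.1109 y -0.1807 -0.1228
TCP in sleeve3 [-0.1178 -0.0036  0.1397]
[-0.06  0.07 -0.  ] [-0.2   0.45  0.01  1.13  0.    2.83] [-0.6  0.4 -0.3] -1.0241546248312578e-05 16.5
```

```bash
python3 -c "
from bench import manip
print(manip.hand_in())"
```

```text
the job is handed in; nothing more can be done
None
```

The wrongly turned stone, in the right-most sleeve seen from above, was drawn out, rolled 60° until its well faced up, and pushed back against the stop. I handed the job in at about 16.5 s without seeing a verdict. The last check had the well centred about 31 mm from the stop, and the neighbouring sleeve stones had not moved.

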